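Open the push-and-turn coat-tablet vial

ROBOT

A 6-joint arm with a two-finger parallel gripper is mounted at the origin on the work surface. World frame = base frame: x ahead of the robot, y to its left, z up, the work surface at z = 0. Lengths are in m, angles in rad, forces in N, time in s.
With the tool pointing down it reaches from about 0.375 to 0.925 m from the base axis. Payload 5.7 kg.
Tool frame: the origin (TCP) lies midway between the tips of the shut fingers; the grasp point (between the pads) lies 19 mm behind it; z points along the fingers, x is the direction in which the jaws open and shut, and the axes are right-handed (so a half turn about z gives the same grasp; the last joint's range is limited). The gripper opens to 88 mm and grips with 3 to 60 N. Pads are 20 mm wide; open, the fingers measure 115 mm over their backs; the gripper's body (75 mm by 178 mm) begins 61 mm behind the grasp point.
Start: joints at [1.076, 0.359, 1.51, -0, 1.272, -0.115], TCP at [0.222, 0.557, 0.223] pointing down, gripper open.
Joint ranges: [-2.97, 2.97], [-1.01, 2.36], [0.21, 2.38], [-0.96, 4.11], [0.2, 2.71], [-2.98, 2.98]. Speed limits (rad/s): [2.39, 2.39, 3.14, 3.14, 3.14, 3.14].

INTERFACE

Orientations are given as a unit quaternion [x, y, z, w].
In Python, from bench import move_ptp, servo_line, goto_joints, move_gripper, sleep, inverse_kinematics, capture, PlanningError, close_job, spot_in, silhouettes, current_clock, current_joint_pos, current_qvel, current_joint_torque, current_position, current_orientation, current_force, current_torque, current_finger_gap gives the robot as it stands. Calls block until the motion is done:
- move_ptp(position, orientation): joint-space move of the TCP to a pose.
- servo_line(position, orientation=None, rate=0.15, contact_N=None): straight line of the TCP; orientation=None keeps the orientation; rate is the mean speed in m/s. With contact_N (N) it stops when the force on the tool has changed by that much, and returns True; else False.
- goto_joints(angles): joint-space move.
- move_gripper(opening): finger opening in m; the grip force is fixed at half the most; returns when the fingers have stopped.
- sleep(seconds).
- inverse_kinematics(position, orientation): joint angles nearest the present ones, or None.
- capture(name): name is "scene" or "side" or "wrist"; returns a dict with "image" (400x640x3 uint8, blue, green, red), "range_z" (400x640 float32, m along the optical axis (not along the pixel's ray), 0 where there is no reading), "intrinsics" (3x3 intrinsics, pixels), "k1" (the pictures are not rectified: a ray, as slopes to the right and down, at radius r is drawn at 1 + k1 r^2 times it, then the intrinsics apply), "R" (3x3) and "t" (3): a world point X has camera coordinates R X + t. Camera axes: x right, y down, z forward; pixel columns grow to the right and rows downward; lengths in m; the calibration is good to about 2 mm. A picture is of the moment at which its call begins.
A pose or a line that the arm cannot do raises PlanningError and nothing moves.
- close_job(): hands the job in, once; it reports no verdict.
Trained networks look in the newest picture that a camera, given by its name, has taken for a name from the list of things; names that differ only in an ending like _2 or _b are one class to them, and where a whole thing is asked for, a point or a joint stands for the part that bears it (a point fixed in the world has none). Each returns a list of dicts, best first, with "conf" (0 to 1); they miss things now and then, are a little off and sometimes report something else, mostly with a low value. They report only what shows in the picture. A call takes as long as a camera call. They do not tell look-alikes from the thing itself.
- spot_in(camera, query): "xy" ([column, row] in pixels, amid what is visible of it).
- silhouettes(camera, query): "region" (400x640 bool, what is visible of it) and "xy" ([column, row] in pixels, amid what is visible of it).
Readings, each from a call of its own:
- current_clock(): time.
- current_joint_pos(): joint angles.
- current_qvel(): joint speeds.
- current_joint_torque(): joint torques, N m.
- current_position(): TCP position.
- current_orientation(): TCP orientation.
- current_force(): force on the tool from outside, world axes, zero at the start.
- current_torque(): the same for the moment, N m.
- current_finger_gap(): finger opening in m.
Only numpy, scipy, OpenCV 4.12 (cv2) and the standard library are available. Lean on these libraries where they do the work, as an engineer would, in place of code of your own. Each camera call takes 0.05 s, during which the arm holds its last target.

TASK

Open the tablet vial clamped on the grooming tray: press its push-and-turn safety cap down, twist it anticlockwise until it is free, and lift it straight off. Finish while still holding the cap level in the gripper, about 8 cm above the vial's mouth and directly over it; do not put it down or let go, and leave the brush, comb, jar and curry brush where they are.

Things in the scene. Friction and masses are not known exactly. Their poses are not given: they have to be found in the camera images.
- vial: Amber tablet vial, upright, clamped in an aluminium holder that cannot move or turn. Origin: centre of the holder's underside, on the tray floor (3 mm above the table); z up, the vial's axis. Holder: base 90 x 90 x 12 mm, sides along x and y; round collar 58 mm across up to z = 50 mm, a clamp screw out to 45 mm from the axis on each y side at z = 34 mm.
- vial_shoulder (a point): Centre of the vial's flat shoulder, 95 mm above its origin. Below it, down to the collar, the vial is a cylinder 45 mm across; above it is a neck 28 mm across, hidden under the cap, with three outward ledges 120 degrees apart under which three lugs of the cap are locked.
- vial_mouth (a point): Centre of the vial's mouth (top of its neck), 117 mm above the vial's origin; z up. A white sprung seal, 18 mm across, fills the mouth and pushes the cap up; with the cap off it stands 15 mm above the mouth.
- cap: Loose white ribbed round cap, 50 mm across, 30 mm high, about 30 g, walls and top 4 mm thick, open below. Origin: centre of its lower rim; z up through its top. Locked at the start, its rim is 102 mm above the vial's origin, 7 mm above the shoulder, and its x axis agrees with the vial's. It can be gripped from above at any yaw; one grasp serves to press, turn and lift.
- cap_top (a point): Centre of the cap's flat top, 30 mm above its origin. To free it push down 4.5 mm or more (it stops at 7 mm; the spring takes 7 N to start, 12 N at the bottom, more if fast), keep it down and turn it anticlockwise from above (+ about z). 45 to 80 degrees from locked (60 is best) it lifts straight off; a stop comes at about 80. Locked, it has 5 degrees of play; clockwise is blocked.
- pin_brush: Bystander. Grey press-button pet brush lying button up, 220 mm long, 66 mm wide head, 27 mm high. Origin on its underside, about mid-length; x along it towards the head.
- comb: Bystander. Chrome comb lying flat, 190 x 36 x 6 mm. Origin on its underside, near its middle; x along it.
- jar: Bystander. Closed white ceramic jar with a knobbed lid, 78 mm across, 83 mm high. Origin: centre of its underside.
- curry_brush: Bystander. Mustard silicone curry brush, 58 x 85 mm, 41 mm high with its loop. Origin: centre of its underside.
There are look-alikes about, which are no part of the job. Of the things shaped like the cap, the white one is meant. Of the things that look like the vial, the larger one is meant.

How it is judged:
On the way, in this order (a step that is already met when the one before it is completed fails the run):
1. the locked cap is pressed down at least 3.5 mm (z of cap in the frame of vial below 0.0985 m and angle between the x axis of cap and the x axis of vial, either way round below 0.55 rad), for 0.05 s.
2. the cap, still on the neck, is turned past its ledges (more than 35 degrees) (z of cap in the frame of vial below 0.114 m and angle between the x axis of cap and the x axis of vial, either way round above 0.62 rad), for 0.05 s.
At the end, for the whole second after the job is handed in: The cap is held still in the fingers, its rim 40 to 120 mm above the vial's mouth and its centre within 30 mm of the vial's axis, top up within 0.25 rad, touching the vial no more; it stays so through the last second (z of cap in the frame of vial_mouth between 0.04 and 0.12 m and horizontal distance between cap and vial_mouth below 0.03 m and angle between cap's own z axis and vertical below 0.25 rad and contact force between the fingers and cap above 1 N and contact force between cap and vial below 0.05 N and linear speed of cap below 0.03 m/s); the arm keeps its last pose, push and grip.
It fails at once if the press-button pet brush is shifted more than 30 mm (distance of pin_brush from where it was at the start of the episode above 0.03 m).
It fails at once if the chrome comb is shifted more than 30 mm (distance of comb from where it was at the start of the episode above 0.03 m).
It fails at once if the ceramic jar is shifted more than 30 mm (distance of jar from where it was at the start of the episode above 0.03 m).
It fails at once if the silicone curry brush is shifted more than 30 mm (distance of curry_brush from where it was at the start of the episode above 0.03 m).
It also fails if it takes over 35 s, if anything falls off the work surface, if the arm or the gripper's body presses on something with over 40 N, if the wrist force passes 120 N, or if a joint passes its speed limit or range.

## Working session

There is one attempt and no reset: what is moved stays moved. The work goes in short steps, each a Python script; the robot and the scene stay as the last script left them, time stands still between calls to the robot, and variables do not carry over. Pictures are saved under pics/ and viewed, and the job is handed in when it is done.

```bash
ls; mkdir -p pics
python3 - <<'E'
from bench import *
import cv2,numpy as np
for n in ["scene","side","wrist"]:
    c=capture(n); cv2.imwrite(f"pics/{n}0.png",c["image"]); np.savez(f"{n}0.npz",**c)
    for q in ["cap","vial"]:
        print(n,q,[(np.round(d["xy"]),round(d["conf"],2)) for d in spot_in(n,q)])
    print(c["R"],c["t"],c["k1"])
print(current_clock(),current_position(),current_orientation(),current_finger_gap())
E
```

```text
pics
scene cap [(array([283., 227.]), 0.98), (array([230., 183.]), 0.91)]
scene vial [(array([236., 214.]), 0.77), (array([249., 260.]), 0.57), (array([227., 182.]), 0.43)]
[[ 0.65616988  0.75453957 -0.01054147]
 [ 0.52042235 -0.46260208 -0.7177464 ]
 [-0.54644457  0.46547755 -0.69622481]] [-0.41444715 -0.25332735  1.23420851] -0.09056705662374648
side cap [(array([414., 175.]), 0.95), (array([358., 217.]), 0.87)]
side vial [(array([410., 208.]), 0.93), (array([352., 182.]), 0.58)]
[[-0.95297419 -0.30244625  0.019143  ]
 [-0.22900544  0.6773192  -0.69913891]
 [ 0.19848602 -0.67064519 -0.71472955]] [0.61562977 0.21643046 0.79442637] -0.009426438947099464
wrist cap []
wrist vial []
[[ 3.71082542e-01  9.28599471e-01 -8.76697713e-04]
 [ 8.87059710e-01 -3.54203084e-01  2.96083175e-01]
 [ 2.74632150e-01 -1.10648980e-01 -9.55161759e-01]] [-0.59896706 -0.03533855  0.39174412] -0.051843162645583196
0.45 [0.22240957 0.55716678 0.22256085] [ 8.27878606e-01  5.60907299e-01 -1.15594302e-04  4.31680705e-05] 0.08785935893667073
```

View pics/scene0.png

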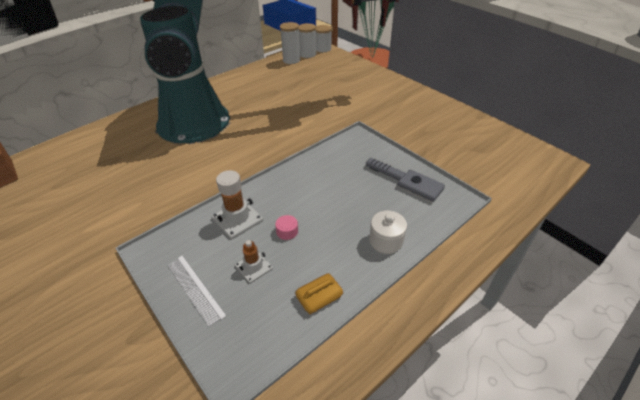

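View pics/side0.png

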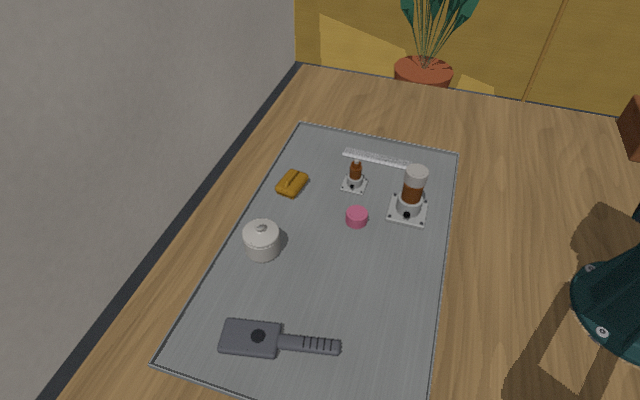

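Candidates in the scene and side images:
- **Caps:** the white cap on the large vial at scene (230,183) / side (414,175), and a loose pink cap at scene (286,228) / side (357,217).
- **Vials:** the large vial at scene (235,205) / side (410,205), and a small one at scene (250,260) / side (354,180).

I choose the white cap on the large vial.

```bash
cat > h.py <<'E'
import numpy as np,cv2
def pts(c,mask):
    K=c["intrinsics"];k1=float(c["k1"]);R=c["R"];t=c["t"]
    v,u=np.nonzero(mask&(c["range_z"]>0)); z=c["range_z"][v,u].astype(float)
    s=cv2.undistortPoints(np.stack([u,v],1).astype(float)[:,None],K,np.array([k1,0,0,0]))[:,0]
    P=np.c_[s*z[:,None],z]
    return (P-t)@R, u, v
def proj(c,X):
    P=np.atleast_2d(X)@c["R"].T+c["t"]; s=P[:,:2]/P[:,2:]
    s=s*(1+c["k1"]*(s**2).sum(1,keepdims=True))
    return s@c["intrinsics"][:2,:2].T+c["intrinsics"][:2,2]
E
python3 - <<'E'
from h import *
from scipy.optimize import least_squares
for n,(a,b) in {"scene":(230,183),"side":(414,175)}.items():
    c=dict(np.load(f"{n}0.npz"))
    m=np.zeros((400,640),bool); m[b-25:b+70,a-45:a+45]=1
    P,u,v=pts(c,m)
    img=c["image"][v,u].astype(int)
    sat=img.max(1)-img.min(1)
    r=(P[:,2]>0.118)&(P[:,2]<0.16)
    print(n,r.sum(),np.round(np.percentile(P[r],[0,2,50,98,100],axis=0),4).tolist())
    T=P[r]; top=T[T[:,2]>np.percentile(T[:,2],98)-.004]
    print("top",len(top),top.min(0),top.max(0),np.median(top,0))
    sd=T[(T[:,2]<.132)&(T[:,2]>.108)]
    f=least_squares(lambda p:np.hypot(sd[:,0]-p[0],sd[:,1]-p[1])-.025,[*np.median(top[:,:2],0)],loss="soft_l1",f_scale=.002)
    print("cyl",f.x,len(sd),np.abs(f.fun).mean())
    # base plate top z=.015
    bp=P[(abs(P[:,2]-.015)<.004)&(np.hypot(P[:,0]-f.x[0],P[:,1]-f.x[1])<.075)]
    print("base",len(bp), cv2.minAreaRect(bp[:,:2].astype(np.float32)*1000))
    cv2.imwrite(f"pics/crop_{n}.png",cv2.resize(c["image"][b-30:b+70,a-55:a+75],None,fx=5,fy=5,interpolation=2))
E
```

```text
scene 422 [[0.4446, -0.1496, 0.118], [0.4475, -0.1484, 0.1192], [0.4768, -0.127, 0.1352], [0.4932, -0.1018, 0.1381], [0.4945, -0.0993, 0.1389]]
top 273 [ 0.44460182 -0.14825665  0.13416567] [ 0.49320405 -0.09925812  0.13892811] [ 0.47017803 -0.12450116  0.13592652]
cyl [ 0.46797467 -0.12320161] 117 0.000667126028881451
base 534 ((468.1799621582031, -122.92024993896484), (90.86782836914062, 90.648193359375), 0.31841471791267395)
side 405 [[0.4474, -0.1453, 0.1181], [0.4495, -0.1427, 0.1188], [0.472, -0.112, 0.1339], [0.495, -0.0959, 0.1366], [0.4971, -0.0946, 0.1373]]
top 278 [ 0.44740226 -0.1452634   0.13256658] [ 0.49638393 -0.09541602  0.13733195] [ 0.47208157 -0.1196209   0.13457446]
cyl [ 0.47201267 -0.12160447] 124 0.0008137167383121107
base 582 ((472.3485107421875, -120.19156646728516), (89.85848999023438, 92.89127349853516), 0.3207991123199463)
```

View crop.

View pics/crop_scene.png

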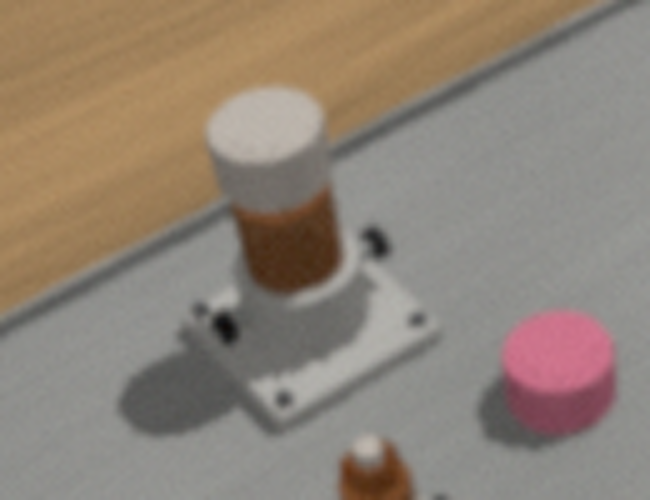

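Run:
```python
from bench import *
import numpy as np
from scipy.spatial.transform import Rotation as Ro
for yaw in range(-180,180,30):
    q=(Ro.from_euler('z',yaw,degrees=True)*Ro.from_euler('x',180,degrees=True)).as_quat()
    r=[inverse_kinematics([.47,-.122,z],q) for z in (.25,.1)]
    print(yaw,[None if a is None else np.round(a,2).tolist() for a in r])
```

```text
-180 [[-0.4, 0.17, 1.71, 0.0, 1.26, 2.75], [-0.4, 0.35, 1.89, 0.0, 0.9, 2.75]]
-150 [[-0.4, 0.17, 1.71, 0.0, 1.26, 2.22], [-0.4, 0.35, 1.89, 0.0, 0.9, 2.22]]
-120 [[-0.4, 0.17, 1.71, 0.0, 1.26, 1.7], [-0.4, 0.35, 1.89, -0.0, 0.9, 1.7]]
-90 [[-0.4, 0.17, 1.71, -0.0, 1.26, 1.17], [-0.4, 0.35, 1.89, -0.0, 0.9, 1.17]]
-60 [[-0.4, 0.17, 1.71, -0.0, 1.26, 0.65], [-0.4, 0.35, 1.89, -0.0, 0.9, 0.65]]
-30 [[-0.4, 0.17, 1.71, -0.0, 1.26, 0.13], [-0.4, 0.35, 1.89, -0.0, 0.9, 0.13]]
0 [[-0.4, 0.17, 1.71, -0.0, 1.26, -0.4], [-0.4, 0.35, 1.89, -0.0, 0.9, -0.4]]
30 [[-0.4, 0.17, 1.71, -0.0, 1.26, -0.92], [-0.4, 0.35, 1.89, -0.0, 0.9, -0.92]]
60 [[-0.4, 0.17, 1.71, -0.0, 1.26, -1.44], [-0.4, 0.35, 1.89, -0.0, 0.9, -1.44]]
90 [[-0.4, 0.17, 1.71, 0.0, 1.26, -1.97], [-0.4, 0.35, 1.89, -0.0, 0.9, -1.97]]
120 [[-0.4, 0.17, 1.71, 0.0, 1.26, -2.49], [-0.4, 0.35, 1.89, 0.0, 0.9, -2.49]]
150 [None, None]
```

The crop confirms it: white cap on the large amber vial, with the clamp screws visible, and the pink one set apart. Moving above it now for a close wrist look.

Run:
```python
from bench import *
from h import *
from scipy.spatial.transform import Rotation as Ro
q=(Ro.from_euler('z',-30,degrees=True)*Ro.from_euler('x',180,degrees=True)).as_quat()
move_ptp([.47,-.122,.25],q)
c=capture("wrist"); cv2.imwrite("pics/wrist1.png",c["image"]); np.savez("wrist1.npz",**c)
s=silhouettes("wrist","cap")
print(current_clock(),current_position(),current_force(),current_torque())
for d in s:
    P,u,v=pts(c,d["region"]); print(d["conf"],d["xy"],d["region"].sum(),np.percentile(P,[1,50,99],axis=0).round(4).tolist() if len(P) else None)
    T=P[abs(P[:,2]-.135)<.004]
    if len(T)>20: print(cv2.minEnclosingCircle(T[:,:2].astype(np.float32)*1000),np.median(T[:,2]))
```

```text
3.1083 [ 0.4702114  -0.12140478  0.24997884] [-0.64477115 -0.02080393  0.19502249] [-0.06707015  0.06511494  0.00612263]
0.86 [377.0, 73.4] 1812 [[0.5512, -0.0804, 0.0033], [0.5746, -0.057, 0.0329], [0.5993, -0.034, 0.0349]]
0.67 [322.5, 194.8] 2630 [[0.4448, -0.1465, 0.1072], [0.4696, -0.1206, 0.1348], [0.4924, -0.099, 0.1367]]
((468.2202453613281, -123.27852630615234), 25.050819396972656) 0.13497017775861497
```

View pics/wrist1.png

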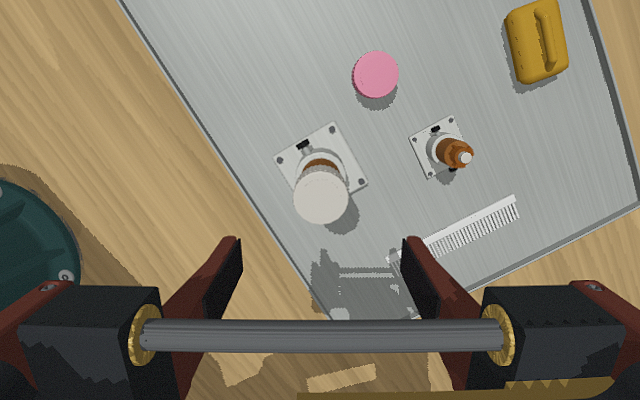

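The wrist view shows the white cap at (321,194), centred between the jaws. The pink cap is at (376,74) and the small vial at (450,152). Position estimates agree on about (0.469, -0.122), so I'll descend and grip.

Run:
```python
from bench import *
from h import *
X=[.4692,-.1222]
print(servo_line(X+[.135],rate=.15,contact_N=8))
print(servo_line(X+[.101],rate=.06,contact_N=8),current_position(),current_force())
move_gripper(0.04)
print(current_clock(),current_finger_gap(),current_position(),current_force(),current_torque())
c=capture("side"); cv2.imwrite("pics/side2.png",cv2.resize(c["image"][100:280,300:520],None,fx=3,fy=3))
```

```text
False
False [ 0.46915248 -0.1221928   0.1008282 ] [-0.30224524 -0.25883462  0.41713143]
5.425 0.04916012485541383 [ 0.46906065 -0.12212826  0.10105562] [-0.42047146  0.66273675  2.14788318] [ 0.00203162  0.25830609 -0.03374024]
```

View pics/side2.png

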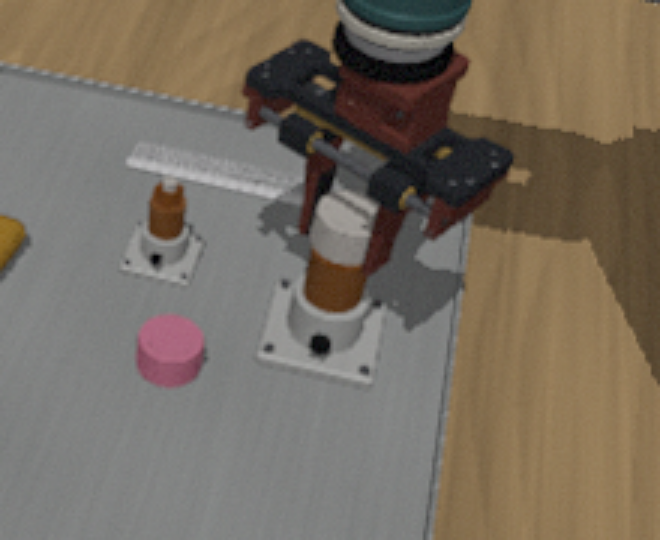

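The cap is gripped (gap 49 mm). Next, a slow press.

Run:
```python
from bench import *
from h import *
X=[.4692,-.1222]
for z in (.098,.096,.0945):
    r=servo_line(X+[z],rate=.012,contact_N=35)
    print(z,r,current_clock(),np.round(current_position(),4),np.round(current_force(),1),round(current_finger_gap(),4))
sleep(.15)
print(np.round(current_position(),4),np.round(current_force(),1))
c=capture("side"); np.savez("side3.npz",**c);cv2.imwrite("pics/side3.png",cv2.resize(c["image"][100:280,300:520],None,fx=3,fy=3))
```

```text
0.098 False 5.875 [ 0.4691 -0.1221  0.0985] [-2.4  0.5  8.1] 0.0494
0.096 False 6.1917 [ 0.4691 -0.1221  0.0966] [-2.   1.5  9.3] 0.0491
0.0945 False 6.4667 [ 0.4691 -0.1221  0.0952] [-2.9  0.6 10.8] 0.0493
[ 0.4692 -0.1222  0.0952] [-2.7  1.3 10.3]
```

View pics/side3.png

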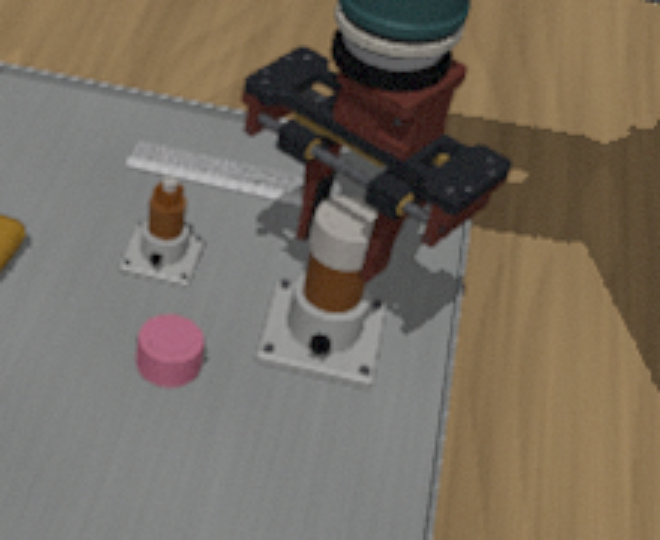

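The tool is down 5.9 mm at about 10.5 N, which fits the spring figures with no slip. Now I'll turn, keeping it pressed.

Run:
```python
from bench import *
from h import *
from scipy.spatial.transform import Rotation as Ro
X=[.4692,-.1222,.0941]
for yaw in range(-20,40,10):
    q=(Ro.from_euler('z',min(yaw,32),degrees=True)*Ro.from_euler('x',180,degrees=True)).as_quat()
    j=inverse_kinematics(X,q)
    goto_joints(j)
    y=(Ro.from_quat(current_orientation())*Ro.from_euler('x',180,degrees=True)).as_euler('zyx',degrees=True)[0]
    f=np.array(current_force())
    print(yaw,round(y,1),current_clock(),np.round(current_position(),4),np.round(f,1),np.round(current_torque(),2),round(current_finger_gap(),4))
    if abs(f).max()>50: print("stop");break
c=capture("side"); cv2.imwrite("pics/side4.png",cv2.resize(c["image"][100:280,300:520],None,fx=3,fy=3))
```

```text
-20 -20.0 6.9583 [ 0.4699 -0.1225  0.095 ] [-1.8  0.  10.6] [0.1  0.43 0.07] 0.0494
-10 -10.0 7.25 [ 0.4699 -0.1221  0.095 ] [-1.2  2.1 10.5] [0.32 0.36 0.1 ] 0.0495
0 0.0 7.5417 [ 0.4694 -0.122   0.0949] [-1.4  1.6 11.1] [0.24 0.48 0.06] 0.0492
10 10.0 7.8333 [ 0.4691 -0.122   0.0948] [-3.6  1.8 10.7] [ 0.18  0.55 -0.02] 0.0491
20 20.0 8.125 [ 0.4692 -0.1221  0.0949] [-3.4  1.9 10.5] [0.25 0.51 0.12] 0.0492
30 30.1 8.4167 [ 0.4688 -0.1221  0.0947] [-3.7  0.5 11.5] [0.11 0.62 0.01] 0.0493
```

View pics/side4.png

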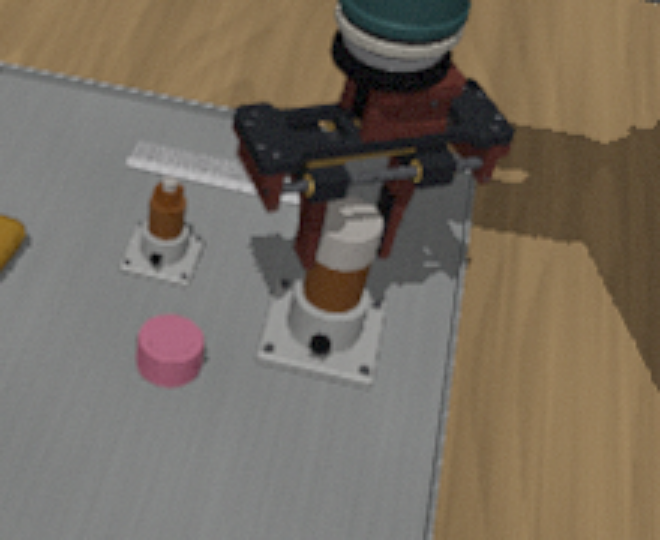

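Gripper turned 60° with low torque, and the cap still looks gripped and level. I'll lift cautiously and watch for pull.

Run:
```python
from bench import *
from h import *
X=[.4692,-.1222]
for z in (.098,.101,.104,.107,.112,.118):
    r=servo_line(X+[z],rate=.03,contact_N=18)
    f=current_force()
    print(z,r,current_clock(),np.round(current_position(),4),np.round(f,1),np.round(current_torque(),2),round(current_finger_gap(),4))
    if r or f[2]<-8: print("stop");break
c=capture("side"); cv2.imwrite("pics/side5.png",cv2.resize(c["image"][100:280,300:520],None,fx=3,fy=3))
```

```text
0.098 False 8.75 [ 0.4688 -0.1221  0.0987] [-3.   0.9 10.6] [0.11 0.67 0.04] 0.0496
0.101 False 9.0 [ 0.4688 -0.1221  0.1015] [-2.2  1.4  8.1] [0.17 0.54 0.02] 0.0494
0.104 False 9.25 [ 0.4689 -0.1221  0.1042] [-2.   1.2  4.9] [ 0.09  0.47 -0.01] 0.0491
0.107 False 9.5 [ 0.4689 -0.122   0.1069] [-1.7  1.5  0.7] [ 0.08  0.31 -0.01] 0.0491
0.112 False 9.8167 [ 0.4691 -0.1223  0.1121] [-2.4 -0.2  0.5] [-0.06  0.43 -0.01] 0.0491
0.118 False 10.1667 [ 0.47   -0.1225  0.1184] [ 0.3 -0.1  0.1] [-0.07 -0.01 -0.  ] 0.0496
```

View pics/side5.png

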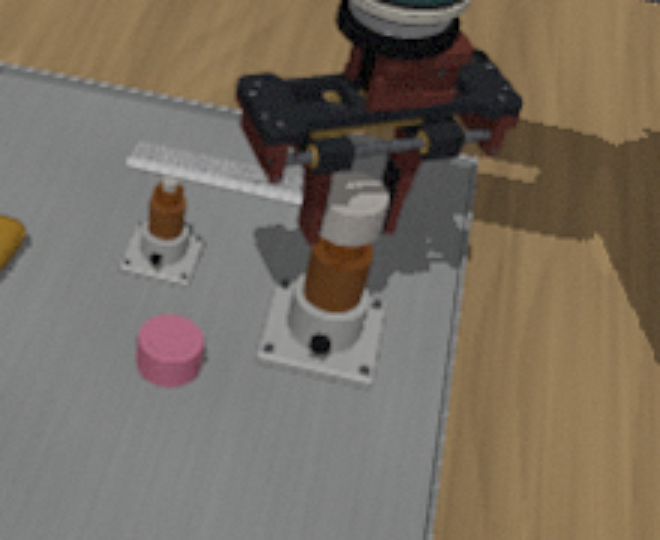

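It came free with no pull. The cap has risen and the neck shows below its rim, so I'll raise it to 8 cm over the mouth.

Run:
```python
from bench import *
from h import *
X=[.4692,-.1222]
print(servo_line(X+[.150],rate=.05,contact_N=12),servo_line(X+[.196],rate=.08,contact_N=12))
sleep(.5)
print(current_clock(),current_position(),current_force(),current_finger_gap())
for n in("side","scene"):
    c=capture(n); np.savez(n+"6.npz",**c)
    b=(100,300,300,540) if n=="side" else (100,300,130,370)
    cv2.imwrite(f"pics/{n}6.png",cv2.resize(c["image"][b[0]:b[1],b[2]:b[3]],None,fx=3,fy=3)[:600,:800])
    for d in silhouettes(n,"cap"):
        P,u,v=pts(c,d["region"]); print(n,d["conf"],d["xy"],d["region"].sum(),np.percentile(P,[2,50,98],axis=0).round(4).tolist() if len(P) else None)
```

```text
False False
12.2333 [ 0.46915479 -0.122165    0.19586921] [-0.89108017 -0.68030124 -0.1400959 ] 0.04927380741627732
side 0.56 [356.6, 219.6] 485 [[0.554, -0.0804, 0.0019], [0.5777, -0.0454, 0.0313], [0.6054, -0.0301, 0.035]]
scene 0.68 [217.8, 146.6] 460 [[0.4499, -0.1486, 0.2036], [0.4812, -0.1319, 0.23], [0.4947, -0.1084, 0.2326]]
scene 0.65 [284.9, 223.8] 488 [[0.5331, -0.0824, 0.0049], [0.5827, -0.0623, 0.0338], [0.5996, -0.0349, 0.037]]
```

View pics/side6.png

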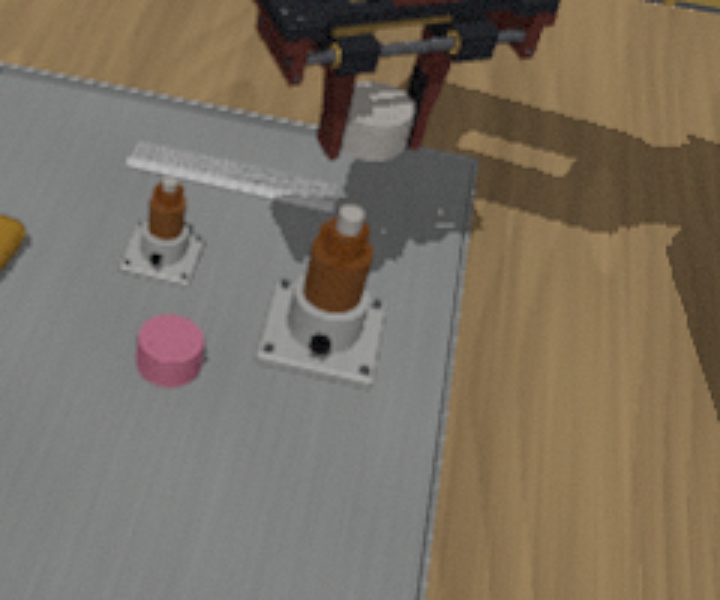

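View pics/scene6.png

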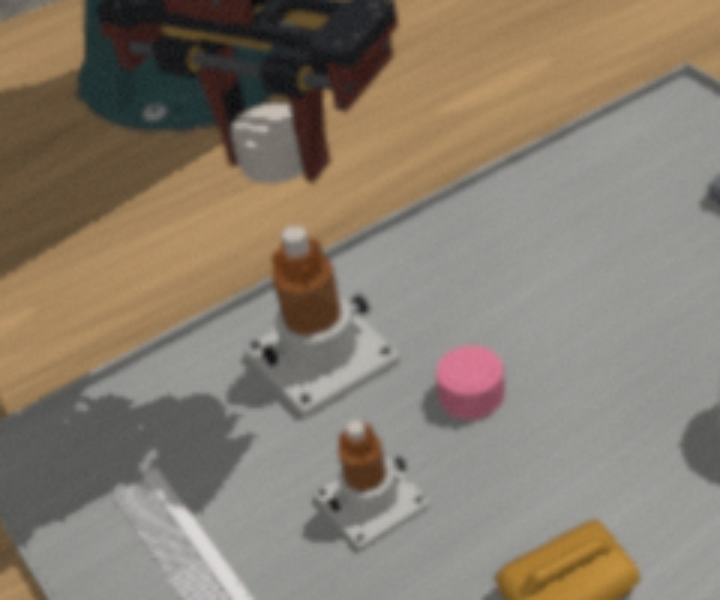

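Both views show the cap held level over the open vial, with the white seal exposed. The cap's top is at about 0.231 m, so its rim is about 81 mm above the mouth.

```bash
python3 -c "
from bench import *
close_job(); print(current_clock())"
```

```text
the job is handed in; nothing more can be done
the job is handed in; nothing more can be done
```

The vial is open, and I handed the job in with the arm still holding the cap level above it. Handing in gives no verdict, so what follows rests on my own readings.

- **Press:** I gripped the white cap on the large vial and pushed it down about 5.9 mm, at roughly 10.5 N. The cap did not slip in the fingers.
- **Turn:** I turned the gripper 60° anticlockwise while keeping the cap pressed. The torque stayed low throughout.
- **Lift:** The cap came straight off. The upward push from the seal faded to zero with no downward pull, so the lugs were clear.
- **Final check, before handing in (12.2 s):**
  - The finger gap was 49 mm and the wrist force about 1 N.
  - The rim was about 8 cm above the mouth and within a few millimetres of the axis.
  - The last views show the seal exposed. The comb and curry brush look undisturbed; the jar and pin brush were outside those views, but the arm went nowhere near them after the first move.
- **One miss:** In the last side picture the detector missed the held cap and reported only the pink look-alike. The picture itself and the scene camera's depth both show the cap in the gripper.

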